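Load the counting tray and crank it through the sensor arch

ROBOT

A 6-joint arm with a two-finger parallel gripper is mounted at the origin on a cart in front of the work surface, level with it; the furniture and walls round the work are solid. World frame = base frame: x ahead of the robot, y to its left, z up, the work surface at z = 0. Lengths are in m, angles in rad, forces in N, time in s.
With the tool pointing down it reaches from about 0.35 to 0.85 m from the base axis. Payload 8.1 kg.
Tool frame: the origin (TCP) lies at the very end of the fingers, on their centre line; the grasp point (between the pads) lies 19 mm behind it; z points along the fingers, y is the line along which they close (so a half turn about z gives the same grasp; the last joint's range is limited). The gripper opens to 93 mm and grips with 3 to 60 N. Pads are 15 mm wide; open, the fingers measure 128 mm over their backs; the gripper's body (75 mm by 188 mm) begins 65 mm behind the grasp point.
Start: joints at [-1.296, 0.13, 1.488, -0, 1.523, -0.085], TCP at [0.211, -0.562, 0.219] pointing down, gripper open.
Joint ranges: [-2.96, 2.96], [-0.89, 2.26], [0.02, 2.5], [-1.34, 4.48], [0, 2.73], [-2.66, 2.66]. Speed limits (rad/s): [2.39, 2.39, 2.79, 3.14, 3.14, 3.14].

INTERFACE

Orientations are given as a rotation vector (axis times angle).
In Python, from plant import ctrl, optics, close_job gives the robot as it stands.
- The arm moves only by the tool play_rows, never from a script. Its argument "rows" is a list of rows, each an object with "translation": the shift along the tool's x, y, z in m, a list of three; "rotation": the turn, a rotation vector about the tool's x, y, z in rad, a list of three; "jaw": the closure, from 0 (fully open) to 1 (shut). In form: [{"translation": [x, y, z], "rotation": [ax, ay, az], "jaw": jaw}, ...]. A call has 1 to 5 rows; each row is the pose to reach, as a shift and turn from the pose commanded when the call began, along the tool's axes at that moment; what a row does not reach only later rows make up. A row lasts 1/10 s, in which the tool goes at most 50 mm and 8.59 degrees, less where a joint would pass 70% of its speed; a pose out of reach is approached as far as the arm can. A call with a gripper value outside its range is refused whole. The fingers move at their own pace and stop on an object; "squeeze" is the grip in N (left out, the last holds). Time passes only in rows, so rows that repeat a pose let the fingers close. It gives the time, the measured TCP pose, the force, the opening and the grip force at its end, in the units of the state.
- ctrl.observe(): the state, without advancing time (a new reading comes with each control period).
- optics.snapshot(name): name is "scene" or "top" or "wrist"; returns a dict with "image" (480x640x3 uint8, red, green, blue), "vertical_fov" (degrees; the focal length in pixels is half the picture's height over the tangent of half this angle, whatever the lens; pixels are square), "cx", "cy" (the principal point, pixels), "world_to_cam" (4x4, takes a point from world to camera coordinates). Camera axes: x right, y up, looking along -z (the intrinsics and any distortion apply to the point x, -y, -z); pixel columns grow to the right and rows downward; lengths in m; the calibration is good to about 2 mm. A picture is of the moment at which its call begins. There is no depth.
- close_job(): hands the job in; it is judged then, once.
The state is a dict: "time_s": time; "joints": joint angles; "dq": joint speeds; "joint_efforts": joint torques, N m; "tool_pos": TCP position; "orientation": TCP orientation; "force": force on the tool from outside, world axes, zero at the start; "moment": the same for the moment, N m; "width": finger opening in m; "gripper_force": force on a finger pad.
Only numpy, scipy, OpenCV 4.12 (cv2) and the standard library are available. Lean on these libraries where they do the work, as an engineer would, in place of code of your own. Each camera call takes 0.05 s, during which the arm holds its last target. There are 200 camera calls.

TASK

Stand the loose chip roll in the free space of the tray's back row, beside the roll already there, then stand the jar in the tray's front row. Then hand-crank the tray, clockwise from above, all the way home under the arch: keep an even, unhurried pace (a turn in three to six seconds, never near a turn a second) through the heavy point in every turn, and do not let the crank roll back. Everything on the tray must stay standing in its row, and the other things on the table are to be left where they are.

Things in the scene. Friction and masses are not known exactly. Their poses are not given: they have to be found in the camera images.
- roll_mid (a point): The loose chip roll: an upright cylinder of stacked chips in film, 40 mm across, 84 mm tall, 0.2 to 0.4 kg, standing on the table to the right of the tray among other things. Point: its centre, 42 mm above its underside; z is its long axis.
- jar_mid (a point): The jar: small clear jar of chips with a white screw lid (fixed), 44 mm across, 69 mm tall, about 0.11 kg, standing on the table. Point: its centre, 34.5 mm above its underside; z is its long axis.
- parked_roll_mid (a point): The roll already standing loose in the tray's back row, anywhere from 45 mm left to 45 mm right of the row's middle; same size and form as the loose roll. Point: its centre, 42 mm above its underside. The free space is on its wider side.
- back_row (a point): Middle of the floor of the aluminium tray's back row (the row nearer the arch). x: the way the tray travels, to the arch; y: along the row; z up. Inside, each row is 59 mm (x) by 158 mm (y), floor 26 mm above the table. Rim 8 mm high, rib between the rows 6 mm high. A thing is in a row when it stands flat on that row's floor, clear of rib and rim.
- front_row (a point): Middle of the floor of the tray's front row, 63 mm from back_row away from the arch; same axes and size. It starts empty.
- crank (a joint): Crank angle, rad, about a vertical axis: 0 at the start, grows clockwise seen from above; two turns (12.57, stop at 12.62) bring the tray home. A weighted wheel (on the right of the arch, reaching 40 mm out) turns with it: heaviest (about 11 N at the loop, at 2 rad/s) near 1.6 and 7.9; from about 3.6 to 5.8 of each turn the weight pulls it on. Let go part-way it may roll to where the weight is low; at whole turns it rests.
- crank_axis (a point): Point on the crank's vertical axis at mid height of the finger loop. The crank's turret stands on top of the white arch, 220 mm from the tray's middle at the start, along the tray's travel. The arch is 198 mm wide, 85 mm long along the travel; its top is 149 mm above the table.
- loop (a point): Centre of the finger loop at the crank's end: an open black ring, axis upright, inner diameter 52 mm, outer 62 mm, 20 mm high (top edge 10 mm above this point; the arch top is 20 mm below the ring's underside). Its centre goes round 50 mm from the axis. Closed fingertips let down into it can drive the crank without gripping. It starts pointing in any direction.
- tray (a joint): Tray travel, m: 0 out, 0.150 fully home at the end stop with the back row under the arch. Moves 75 mm a turn of the crank. The opening of the arch is 127 mm high above the table at its lowest.
- glue_mid (a point): Bystander: glue stick, standing, 25 mm across, 85 mm tall. Point: its centre.
- labels_mid (a point): Bystander: white label roll lying flat, 60 mm across, 52 mm high. Point: its centre.
- staples_mid (a point): Bystander: box of staples, 40 x 82 x 26 mm. Point: its centre.
- stapler: Bystander: desk stapler, 136 x 36 x 43 mm. Origin: centre of its underside.
- stamp_mid (a point): Bystander: rubber stamp with a brown knob handle, standing, 25 x 40 mm, 62 mm tall. Point: its centre.
Mind the look-alikes: they are no part of the job. Leave any orange look-alike of the part that bears parked_roll_mid alone.

How it is judged:
On the way, in this order (a step that is already met when the one before it is completed fails the run):
1. the loose roll stands in the back row of the tray, let go, with the tray still out (x of roll_mid in the frame of back_row between -0.016 and 0.016 m and y of roll_mid in the frame of back_row between -0.07 and 0.07 m and z of roll_mid in the frame of back_row between 0.036 and 0.048 m and angle between each of roll_mid, parked_roll_mid's own z axis and vertical below 0.1 rad and x of parked_roll_mid in the frame of back_row between -0.016 and 0.016 m and y of parked_roll_mid in the frame of back_row between -0.07 and 0.07 m and z of parked_roll_mid in the frame of back_row between 0.036 and 0.048 m and contact force between the fingers and roll below 0.1 N and value of joint crank below 0.6 rad), for 0.2 s.
2. the jar stands in the front row of the tray, let go, with the tray still out (x of jar_mid in the frame of front_row between -0.016 and 0.016 m and y of jar_mid in the frame of front_row between -0.07 and 0.07 m and z of jar_mid in the frame of front_row between 0.0285 and 0.0405 m and angle between each of jar_mid, roll_mid's own z axis and vertical below 0.1 rad and x of roll_mid in the frame of back_row between -0.016 and 0.016 m and y of roll_mid in the frame of back_row between -0.07 and 0.07 m and z of roll_mid in the frame of back_row between 0.036 and 0.048 m and contact force between the fingers and jar below 0.1 N and value of joint crank below 0.6 rad), for 0.2 s.
3. the crank has brought the tray home under the arch (value of joint tray above 0.145 m), for 0.2 s.
At the end, for the whole second after the job is handed in: The tray is home (within 5 mm of its 150 mm travel) and still; both rolls stand upright (within 0.1 rad) flat on the floor of the back row and the jar on that of the front row, each within 16 mm of its row's middle line and 70 mm of the row's middle, let go and at rest (value of joint tray above 0.145 m and velocity of joint crank below 0.2 rad/s and x of roll_mid in the frame of back_row between -0.016 and 0.016 m and y of roll_mid in the frame of back_row between -0.07 and 0.07 m and z of roll_mid in the frame of back_row between 0.036 and 0.048 m and angle between each of roll_mid, jar_mid, parked_roll_mid's own z axis and vertical below 0.1 rad and x of jar_mid in the frame of front_row between -0.016 and 0.016 m and y of jar_mid in the frame of front_row between -0.07 and 0.07 m and z of jar_mid in the frame of front_row between 0.0285 and 0.0405 m and x of parked_roll_mid in the frame of back_row between -0.016 and 0.016 m and y of parked_roll_mid in the frame of back_row between -0.07 and 0.07 m and z of parked_roll_mid in the frame of back_row between 0.036 and 0.048 m and linear speed of each of roll, jar, parked_roll below 0.02 m/s); the robot touches nothing.
It fails at once if the crank is jerked or spun at a turn a second or more (6.3 rad/s) (velocity of joint crank above 6.3 rad/s).
It fails at once if the crank, once under way and before the tray is home, rolls back (faster than 0.7 rad/s backwards) (value of joint crank between 1 and 12 rad and velocity of joint crank below -0.7 rad/s).
It fails at once if a roll or the jar is knocked over (angle between any of roll_mid, jar_mid, parked_roll_mid's own z axis and vertical above 0.9 rad).
It fails at once if a bystander is shifted by more than 30 mm (distance of any of glue_mid, labels_mid, staples_mid, stamp_mid, stapler from where it was at the start of the episode above 0.03 m).
It also fails if it takes over 72 s, if anything falls off the work surface, if the arm or the gripper's body presses on something with over 40 N, if the wrist force passes 120 N, or if a joint passes its speed limit or range.

## Working session

There is one attempt and no reset: what is moved stays moved. The work goes in short steps, Python scripts to look and compute and a tool call to move; the robot and the scene stay as the last step left them, time stands still between calls to the robot, and variables do not carry over. Pictures are saved under pics/ and viewed, at most 10 in all, crops included, and the job is handed in when it is done.

Besides the shell and the picture viewer there is one more tool, called after ">>>" as a command line: name --argument value ..., lists and objects as JSON in quotes. play_rows: Moves the arm, as the interface text tells. Its arguments: {"type":"object","properties":{"rows":{"type":"array","items":{"type":"object","properties":{"translation":{"type":"array","items":{"type":"number"}},"rotation":{"type":"array","items":{"type":"number"}},"jaw":{"type":"number"}}}},"squeeze":{"type":"number"}},"required":["rows"]}

```bash
mkdir -p pics
cat > h.py <<'E'
import numpy as np,cv2
from plant import ctrl,optics,close_job
from scipy.spatial.transform import Rotation as R
def snap(n):
    s=optics.snapshot(n); return s
def ray(s,u,v):
    f=240/np.tan(np.radians(s["vertical_fov"])/2)
    d=np.array([(u-s["cx"])/f,-(v-s["cy"])/f,-1]); T=np.linalg.inv(np.array(s["world_to_cam"]))
    return T[:3,3],T[:3,:3]@d
def onz(s,u,v,z):
    o,d=ray(s,u,v); return o+d*(z-o[2])/d[2]
def proj(s,p):
    f=240/np.tan(np.radians(s["vertical_fov"])/2)
    c=np.array(s["world_to_cam"])@np.r_[p,1]; return s["cx"]+f*c[0]/-c[2], s["cy"]-f*c[1]/-c[2]
E
python3 - <<'E'
from h import *
import pickle
for n in("top","scene"):
    s=snap(n); pickle.dump(s,open(n+".pkl","wb")); print({k:np.round(v,3).tolist() if k!="image" else 0 for k,v in s.items()})
    cv2.imwrite(f"pics/{n}.png",s["image"][:,:,::-1])
print(ctrl.observe())
E
```

```text
{'image': 0, 'vertical_fov': 55.242, 'cx': 317.55, 'cy': 234.813, 'world_to_cam': [[0.013, -1.0, -0.021, -0.256], [0.998, 0.012, 0.066, -0.47], [-0.066, -0.022, 0.998, -1.125], [0.0, 0.0, 0.0, 1.0]]}
{'image': 0, 'vertical_fov': 45.358, 'cx': 323.628, 'cy': 236.389, 'world_to_cam': [[0.892, -0.451, 0.023, -0.562], [0.294, 0.619, 0.728, -0.067], [-0.342, -0.643, 0.685, -1.259], [0.0, 0.0, 0.0, 1.0]]}
{'time_s': 0.1, 'joints': array([-1.29639512e+00,  1.31064268e-01,  1.48917553e+00, -4.62783249e-05,
        1.52298272e+00, -8.53842849e-02]), 'dq': array([-0.00039032, -0.00189218, -0.00189814,  0.00088506, -0.00035006,
       -0.00035146]), 'joint_efforts': array([ 2.49483965e-04, -5.61342072e+01, -4.93096018e+01,  7.70708872e-02,
        2.92391010e-02, -4.20121000e-05]), 'tool_pos': array([ 0.21111882, -0.56108603,  0.21770228]), 'orientation': array([-3.08930366e+00, -5.61820410e-01,  3.13721451e-04]), 'force': array([ 0.57152826,  0.54560129, -0.83072732]), 'moment': array([0.02686424, 0.0443082 , 0.02718853]), 'gripper_force': 0.0, 'width': 0.09303374910333342}
```

View pics/top.png

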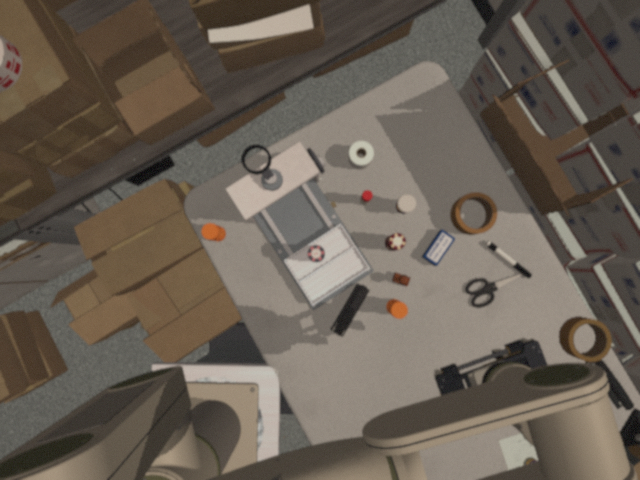

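View pics/scene.png

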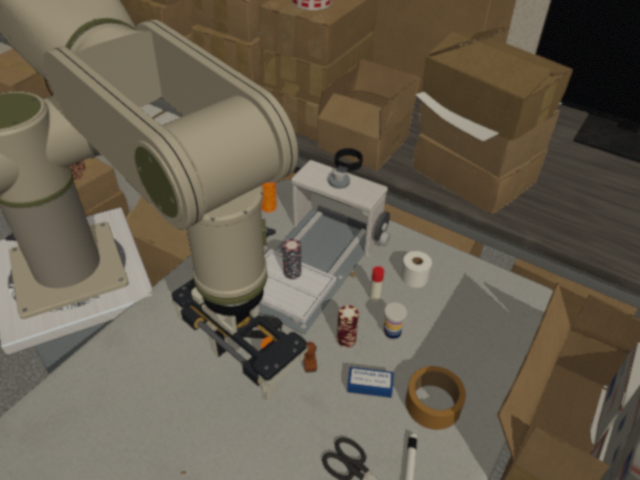

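The top view shows:
- Red-and-white chip roll: (396,242)
- Parked roll: (316,254)
- White-lid jar: (406,204)
- Glue: (367,196)
- Labels: (361,153)
- Stamp: (401,279)
- Staples: (438,247)
- Stapler: (350,310)
- Crank loop: (256,159)
- Orange look-alikes: (398,309) and (213,232)

Candidates for the loose roll are (396,242) and the two orange cylinders. Only (396,242) shows patterned chips like the parked roll. I'll confirm that in an enlarged crop.

Run:
```python
from h import *
import pickle
t=pickle.load(open("top.pkl","rb"));s=pickle.load(open("scene.pkl","rb"))
c=t["image"][130:330,200:460,::-1]
cv2.imwrite("pics/tc.png",cv2.resize(c,None,fx=3,fy=3,interpolation=cv2.INTER_CUBIC))
c=s["image"][140:400,220:480,::-1]
cv2.imwrite("pics/sc.png",cv2.resize(c,None,fx=2.3,fy=2.3,interpolation=cv2.INTER_CUBIC))
for n,u,v,z in [("roll",396,242,.084),("jar",406,204,.069),("parked",316,254,.110),("loop",256,159,.189),("turret",271,179,.17),("glue",367,196,.085),("lab",361,153,.052),("stamp",401,279,.062),("staples",438,247,.026),("stapler",350,310,.043),("or1",398,309,.084)]:
    p=onz(t,u,v,z); print(n,p.round(3),np.round(proj(s,p)))
```

```text
roll [ 0.454 -0.434  0.084] [345. 311.]
jar [ 0.545 -0.459  0.069] [393. 310.]
parked [ 0.423 -0.25   0.11 ] [290. 245.]
loop [ 0.622 -0.121  0.189] [347. 155.]
turret [ 0.582 -0.152  0.17 ] [338. 174.]
glue [ 0.561 -0.366  0.085] [376. 270.]
lab [ 0.67  -0.354  0.052] [416. 260.]
stamp [ 0.368 -0.449  0.062] [308. 341.]
staples [ 0.446 -0.544  0.026] [369. 376.]
stapler [ 0.293 -0.331  0.043] [246. 316.]
or1 [ 0.3   -0.439  0.084] [271. 343.]
```

View pics/tc.png

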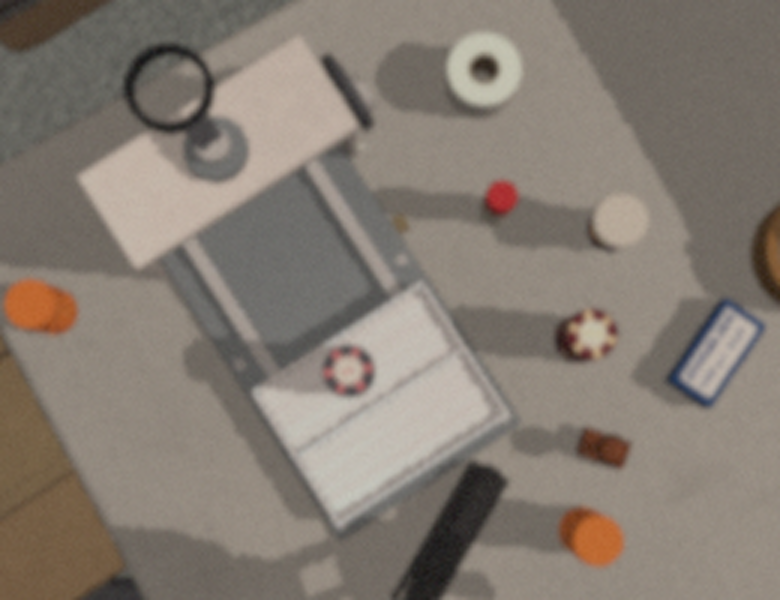

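View pics/sc.png

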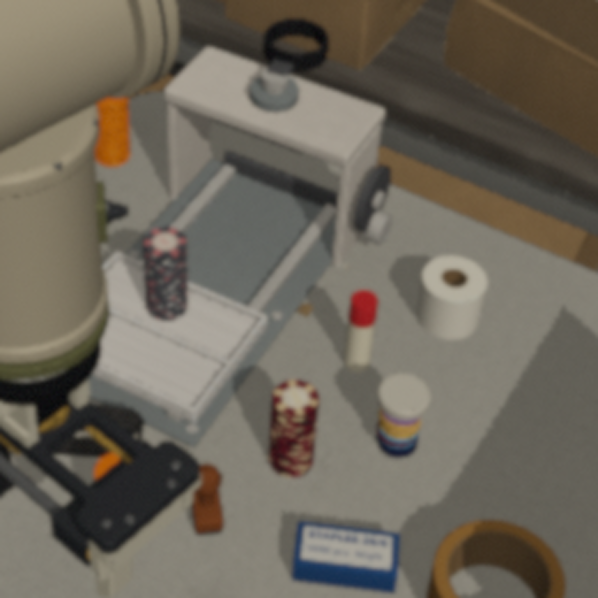

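The crops confirm it. The loose roll is the dark-red chip roll at top px (396,242), and the jar has a white lid at (406.7,203.7). The parked roll is at (316,253) in the row nearer the arch. The loop is at (256,159), and the tray and arch corners are visible. The wider free side of the back row is to its left or right; I compute that next.

```bash
cat > m.py <<'E'
from h import *
import pickle
t=pickle.load(open("top.pkl","rb"));s=pickle.load(open("scene.pkl","rb"))
T=lambda c:(200+c[0]/3-.33,130+c[1]/3-.33); S=lambda c:(220+c[0]/2.3-.3,140+c[1]/2.3-.3)
def tri(a,b):
    o,d=ray(t,*T(a));q,e=ray(s,*S(b))
    k=np.linalg.lstsq(np.c_[d,-e],q-o,rcond=None)[0]; x,y=o+k[0]*d,q+k[1]*e
    return (x+y)/2,np.linalg.norm(x-y)
for n,a,b in [("roll",(589,335),(298,398)),("jar",(620,221),(404,392)),("parked",(348,370),(166,243)),("loop",(169,87),(296,45)),("archNR",(368,127),(346,160)),("archFR",(300,37),(385,110)),("archFL",(79,178),(0,0))]:
    p,e=tri(a,b);print(n,p.round(4),round(e,4))
A=[onz(t,*T(c),.149)[:2] for c in [(79,178),(300,37),(368,127),(138,268)]]
A=np.array(A);print("arch",A.round(4),[np.linalg.norm(A[i]-A[i-1]).round(3) for i in range(4)],A.mean(0))
B=np.array([onz(t,*T(c),.034)[:2] for c in [(254,388),(421,283),(515,415),(340,533)]])
print("tray",B.round(4),[np.linalg.norm(B[i]-B[i-1]).round(3) for i in range(4)],B.mean(0))
d1=(A[0]+A[1]-A[2]-A[3]);d2=A[0]+A[3]-A[1]-A[2];d3=B[0]+B[1]-B[2]-B[3];d4=B[0]+B[3]-B[1]-B[2]
print([np.degrees(np.arctan2(d[1],d[0])).round(2) for d in(d1,d2,d3,d4)], "arch-tray",np.degrees(np.arctan2(*(A.mean(0)-B.mean(0))[::-1])),np.linalg.norm(A.mean(0)-B.mean(0)))
print("turret base",onz(t,*T((215,148)),.155))
for n,c,z in [("roll",(589,335),.084),("jar",(620,221),.069),("parked",(348,370),.110),("loop",(169,87),.187),("rib1",(298,452),.032),("rib2",(463,350),.032)]: print(n,onz(t,*T(c),z).round(4))
E
python3 m.py
```

```text
roll [ 0.4584 -0.4358  0.0795] 0.0056
jar [ 0.5479 -0.4611  0.0678] 0.0027
parked [ 0.4269 -0.2494  0.1062] 0.0026
loop [ 0.6258 -0.1196  0.1758] 0.001
archNR [ 0.6026 -0.262   0.1487] 0.0012
archFR [ 0.6721 -0.2118  0.1463] 0.0034
archFL [ 0.4519 -0.0616  0.2665] 0.1849
arch [[ 0.5632 -0.0502]
 [ 0.6698 -0.2112]
 [ 0.6031 -0.2623]
 [ 0.4972 -0.0953]] [np.float64(0.08), np.float64(0.193), np.float64(0.084), np.float64(0.198)] [ 0.58333518 -0.15473585]
tray [[ 0.4121 -0.1711]
 [ 0.499  -0.3054]
 [ 0.3931 -0.3821]
 [ 0.2967 -0.2424]] [np.float64(0.136), np.float64(0.16), np.float64(0.131), np.float64(0.17)] [ 0.40022633 -0.27524825]
[np.float64(35.92), np.float64(122.93), np.float64(33.78), np.float64(123.78)] arch-tray 33.35076096947867 0.21920787094730393
turret base [ 0.58532209 -0.15074479  0.155     ]
roll [ 0.4557 -0.4339  0.084 ]
jar [ 0.5465 -0.4603  0.069 ]
parked [ 0.4256 -0.249   0.11  ]
loop [ 0.6227 -0.1212  0.187 ]
rib1 [ 0.3609 -0.2075  0.032 ]
rib2 [ 0.4451 -0.34    0.032 ]
```

```bash
cat >> h.py <<'E'
AX=np.array([.5845,-.152]); YT=np.radians(33.4); EX=np.array([np.cos(YT),np.sin(YT)]); EY=np.array([-EX[1],EX[0]])
BR=np.array([.4265,-.258]); FR=BR-.063*EX
def go(*wps):
    o=ctrl.observe(); Rc=R.from_rotvec(o["orientation"]); p=np.array(o["tool_pos"])
    print("t",o["time_s"],"tcp",p.round(4),"yaw",np.degrees(np.arctan2(*Rc.as_matrix()[1::-1,0])).round(1),"w",round(o["width"],4),"gf",o["gripper_force"],"F",np.round(o["force"],1),"j6",round(o["joints"][5],2))
    for x,y,z,yaw in wps:
        a=np.radians(yaw);c,s=np.cos(a),np.sin(a)
        Rt=R.from_matrix(np.array([[c,s,0],[s,-c,0],[0,0,-1]]))
        print("tr",Rc.inv().apply(np.array([x,y,z])-p).round(4).tolist(),"rot",(Rc.inv()*Rt).as_rotvec().round(3).tolist())
E
python3 -c "
from h import *
go((.457,-.435,.20,-56.6))
print(BR-.046*EY,FR)"
```

```text
t 0.1 tcp [ 0.2111 -0.5611  0.2177] yaw 20.6 w 0.093 gf 0.0 F [ 0.6  0.5 -0.8] j6 -0.09
tr [0.2745, -0.0314, 0.0178] rot [-0.001, 0.001, 1.348]
[ 0.45182211 -0.296403  ] [ 0.37390458 -0.29268029]
```

>>> play_rows --rows '[{"translation": [0.2745, -0.0314, 0.018], "rotation": [0, 0, 1.348], "jaw": 0.2}, {"translation": [0.2745, -0.0314, 0.018], "rotation": [0, 0, 1.348], "jaw": 0.2}, {"translation": [0.2745, -0.0314, 0.018], "rotation": [0, 0, 1.348], "jaw": 0.2}, {"translation": [0.2745, -0.0314, 0.018], "rotation": [0, 0, 1.348], "jaw": 0.2}, {"translation": [0.2745, -0.0314, 0.018], "rotation": [0, 0, 1.348], "jaw": 0.2}]' --squeeze 20

```text
time_s: 0.6
tool_pos: [0.4225, -0.453, 0.2027]
orientation: [-3.092, 0.555, 0.001]
force: [-0.2, 0.4, -0.6]
width: 0.0742
gripper_force: 0.0
```

```bash
python3 -c "
from h import *
go((.457,-.435,.20,-56.6))"
```

```text
t 0.6 tcp [ 0.4225 -0.453   0.2027] yaw -20.4 w 0.0742 gf 0.0 F [-0.2  0.4 -0.6] j6 1.02
tr [0.0261, -0.0289, 0.0027] rot [-0.0, 0.001, 0.632]
```

>>> play_rows --rows '[{"translation": [0.022, -0.026, 0.002], "rotation": [0, 0, 0.6], "jaw": 0.2}, {"translation": [0.022, -0.026, 0.002], "rotation": [0, 0, 0.6], "jaw": 0.2}, {"translation": [0.022, -0.026, 0.002], "rotation": [0, 0, 0.6], "jaw": 0.2}, {"translation": [0.022, -0.026, 0.002], "rotation": [0, 0, 0.6], "jaw": 0.2}, {"translation": [0.022, -0.026, 0.002], "rotation": [0, 0, 0.6], "jaw": 0.2}]'

```text
time_s: 1.1
tool_pos: [0.4507, -0.4369, 0.2006]
orientation: [-2.792, 1.439, 0.002]
force: [0.5, -0.5, 0.2]
width: 0.0744
gripper_force: 0.0
```

>>> play_rows --rows '[{"translation": [0, 0, 0], "rotation": [0, 0, 0], "jaw": 0.2}, {"translation": [0, 0, 0], "rotation": [0, 0, 0], "jaw": 0.2}]'

```text
time_s: 1.3
tool_pos: [0.4506, -0.4373, 0.2011]
orientation: [-2.797, 1.431, 0.0]
force: [0.4, -0.9, 0.5]
width: 0.0743
gripper_force: 0.0
```

```bash
python3 -c "
from h import *
go((.457,-.435,.036,-56.6))
s=snap('wrist');cv2.imwrite('pics/w1.png',s['image'][:,:,::-1]);print(proj(s,[.457,-.435,.084]),proj(s,[.457,-.435,0]),np.linalg.inv(s['world_to_cam'])[:3,3],s['vertical_fov'])"
```

```text
t 1.3 tcp [ 0.4506 -0.4373  0.2011] yaw -54.2 w 0.0743 gf 0.0 F [ 0.4 -0.9  0.5] j6 1.66
tr [0.0019, -0.0065, 0.1651] rot [0.0, 0.0, 0.042]
(np.float64(311.80511076659445), np.float64(229.9497130874659)) (np.float64(313.85488059361944), np.float64(206.84838930343827)) [ 0.49680184 -0.5023851   0.36800005] 63.28897253591031
```

View pics/w1.png

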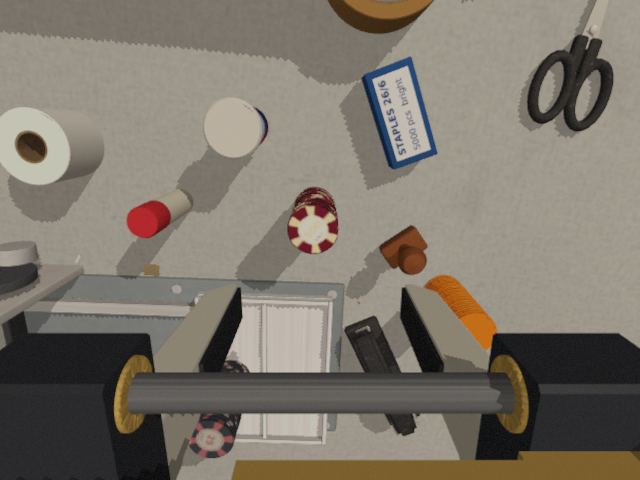

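The wrist view has the roll's top at (313,229), against my prediction of (312,230), so the position is confirmed. Descending.

>>> play_rows --rows '[{"translation": [0.002, -0.0065, 0.03], "rotation": [0, 0, 0.042], "jaw": 0.2}, {"translation": [0.002, -0.0065, 0.07], "rotation": [0, 0, 0.042], "jaw": 0.2}, {"translation": [0.002, -0.0065, 0.11], "rotation": [0, 0, 0.042], "jaw": 0.2}, {"translation": [0.002, -0.0065, 0.14], "rotation": [0, 0, 0.042], "jaw": 0.2}, {"translation": [0.002, -0.0065, 0.16], "rotation": [0, 0, 0.042], "jaw": 0.2}]'

```text
time_s: 1.85
tool_pos: [0.4558, -0.4338, 0.038]
orientation: [-2.764, 1.491, 0.006]
force: [-0.2, 0.4, -0.2]
width: 0.0745
gripper_force: 0.0
```

>>> play_rows --rows '[{"translation": [0, 0, 0.005], "rotation": [0, 0, 0], "jaw": 0.2}, {"translation": [0, 0, 0.005], "rotation": [0, 0, 0], "jaw": 0.7}, {"translation": [0, 0, 0.005], "rotation": [0, 0, 0], "jaw": 0.7}, {"translation": [0, 0, 0.005], "rotation": [0, 0, 0], "jaw": 0.7}, {"translation": [0, 0, 0.005], "rotation": [0, 0, 0], "jaw": 0.7}]' --squeeze 20

```text
time_s: 2.35
tool_pos: [0.458, -0.436, 0.038]
orientation: [2.763, -1.493, 0.004]
force: [0.5, 0.4, -0.3]
width: 0.0472
gripper_force: 0.0
```

```bash
python3 -c "
from h import *
go((.457,-.435,.15,-56.6))"
```

```text
t 2.35 tcp [ 0.458 -0.436  0.038] yaw -56.8 w 0.0472 gf 0.0 F [ 0.5  0.4 -0.3] j6 1.72
tr [-0.0011, 0.0002, -0.112] rot [-0.0, -0.003, -0.003]
```

>>> play_rows --rows '[{"translation": [0, 0, 0], "rotation": [0, 0, 0], "jaw": 0.9}, {"translation": [0, 0, 0], "rotation": [0, 0, 0], "jaw": 0.9}, {"translation": [0, 0, 0], "rotation": [0, 0, 0], "jaw": 0.9}, {"translation": [0, 0, 0], "rotation": [0, 0, 0], "jaw": 0.9}]'

```text
time_s: 2.75
tool_pos: [0.4576, -0.4358, 0.0373]
orientation: [2.763, -1.494, 0.002]
force: [-1.2, -0.1, 6.0]
width: 0.0397
gripper_force: 20.0
```

>>> play_rows --rows '[{"translation": [0, 0, -0.02], "rotation": [0, 0, 0], "jaw": 0.9}, {"translation": [0, 0, -0.04], "rotation": [0, 0, 0], "jaw": 0.9}, {"translation": [0, 0, -0.06], "rotation": [0, 0, 0], "jaw": 0.9}, {"translation": [0, 0, -0.075], "rotation": [0, 0, 0], "jaw": 0.9}, {"translation": [0, 0, -0.08], "rotation": [0, 0, 0], "jaw": 0.9}]'

```text
time_s: 3.25
tool_pos: [0.4578, -0.4358, 0.118]
orientation: [2.763, -1.494, 0.003]
force: [0.4, -0.3, -2.2]
width: 0.0393
gripper_force: 20.0
```

```bash
python3 -c "
from h import *
p=BR-.046*EY
go((*p,.118,-56.6),(*p,.067,-56.6))"
```

```text
t 3.25 tcp [ 0.4578 -0.4358  0.118 ] yaw -56.8 w 0.0393 gf 19.989238679409027 F [ 0.4 -0.3 -2.2] j6 1.72
tr [-0.1199, -0.0713, -0.0002] rot [-0.0, -0.002, -0.003]
tr [-0.12, -0.0713, 0.0508] rot [-0.0, -0.002, -0.003]
```

>>> play_rows --rows '[{"translation": [-0.025, -0.015, 0], "rotation": [0, 0, 0], "jaw": 0.9}, {"translation": [-0.055, -0.032, 0], "rotation": [0, 0, 0], "jaw": 0.9}, {"translation": [-0.085, -0.05, 0], "rotation": [0, 0, 0], "jaw": 0.9}, {"translation": [-0.11, -0.065, 0], "rotation": [0, 0, 0], "jaw": 0.9}, {"translation": [-0.12, -0.071, 0], "rotation": [0, 0, 0], "jaw": 0.9}]'

```text
time_s: 3.75
tool_pos: [0.4502, -0.293, 0.115]
orientation: [-2.764, 1.491, 0.004]
force: [1.1, 0.2, -1.8]
width: 0.0396
gripper_force: 20.0
```

>>> play_rows --rows '[{"translation": [0, 0, 0.005], "rotation": [0, 0, 0], "jaw": 0.9}, {"translation": [0, 0, 0.02], "rotation": [0, 0, 0], "jaw": 0.9}, {"translation": [0, 0, 0.03], "rotation": [0, 0, 0], "jaw": 0.9}, {"translation": [0, 0, 0.03], "rotation": [0, 0, 0], "jaw": 0.9}]'

```text
time_s: 4.15
tool_pos: [0.4491, -0.2955, 0.0831]
orientation: [-2.762, 1.495, 0.008]
force: [-0.0, 0.7, -2.1]
width: 0.0396
gripper_force: 20.0
```

```bash
python3 -c "
from h import *
p=BR-.046*EY
go((*p,.063,-56.6))
t=snap('top');s=snap('wrist');cv2.imwrite('pics/c2.png',np.hstack([cv2.resize(t['image'][200:320,260:400],(467,400)),cv2.resize(s['image'][220:480,:320],(320,260)) if 0 else cv2.resize(s['image'][:,:],(333,250))[:,:] if 0 else np.vstack([cv2.resize(s['image'],(333,250)),np.zeros((150,333,3),np.uint8)])])[:,:,::-1])
for n,q in [('BR',BR),('FR',FR)]: print(n,proj(t,[*q,.026]),proj(s,[*q,.026]))"
```

```text
t 4.15 tcp [ 0.4491 -0.2955  0.0831] yaw -56.9 w 0.0396 gf 19.989226162433624 F [-0.   0.7 -2.1] j6 1.89
tr [0.0023, -0.0018, 0.0201] rot [0.002, 0.005, -0.004]
BR (np.float64(320.2208376952466), np.float64(253.61226957647665)) (np.float64(318.06095910986136), np.float64(322.80150095052596))
FR (np.float64(334.1800770081976), np.float64(275.3986924712887)) (np.float64(415.62732716481514), np.float64(322.470591005484))
```

View pics/c2.png

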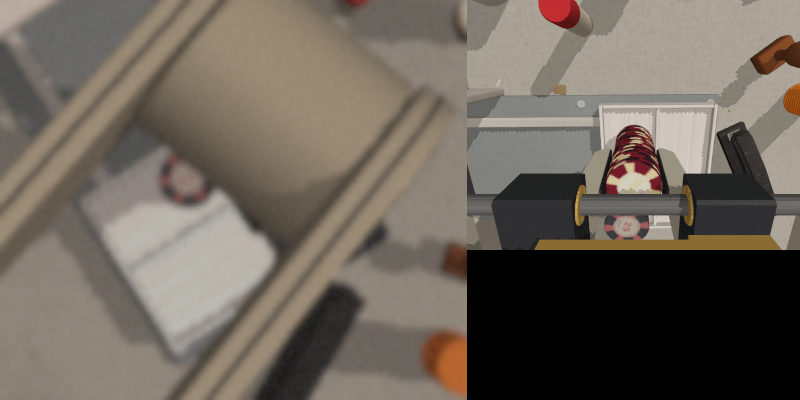

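The wrist view shows the held roll over the back row, between the back rim (~261 full-frame px) and the rib (~365). The row centre projects to 318, which is consistent. The parked roll is clear. Lowering.

>>> play_rows --rows '[{"translation": [0.002, -0.002, 0.006], "rotation": [0, 0.004, 0], "jaw": 0.9}, {"translation": [0.002, -0.002, 0.012], "rotation": [0, 0.004, 0], "jaw": 0.9}, {"translation": [0.002, -0.002, 0.017], "rotation": [0, 0.004, 0], "jaw": 0.9}, {"translation": [0.002, -0.002, 0.0195], "rotation": [0, 0.004, 0], "jaw": 0.9}, {"translation": [0.002, -0.002, 0.0195], "rotation": [0, 0.004, 0], "jaw": 0.9}]'

```text
time_s: 4.75
tool_pos: [0.4533, -0.2961, 0.0661]
orientation: [2.762, -1.493, 0.004]
force: [-0.5, -0.7, -2.4]
width: 0.0398
gripper_force: 20.0
```

```bash
python3 -c "
from h import *
p=BR-.046*EY
go((*p,.063,-56.6))"
```

```text
t 4.75 tcp [ 0.4533 -0.2961  0.0661] yaw -56.8 w 0.0398 gf 19.989231526851654 F [-0.5 -0.7 -2.4] j6 1.89
tr [-0.0006, 0.0014, 0.0031] rot [0.0, -0.003, -0.003]
```

>>> play_rows --rows '[{"translation": [0, 0.001, 0.0015], "rotation": [0, 0, 0], "jaw": 0.9}, {"translation": [0, 0.001, 0.003], "rotation": [0, 0, 0], "jaw": 0.9}, {"translation": [0, 0.001, 0.003], "rotation": [0, 0, 0], "jaw": 0.9}]'

```text
time_s: 5.05
tool_pos: [0.4528, -0.297, 0.0637]
orientation: [2.762, -1.493, 0.005]
force: [0.2, 0.2, -2.7]
width: 0.0392
gripper_force: 20.0
```

>>> play_rows --rows '[{"translation": [0, 0, 0.0015], "rotation": [0, 0, 0], "jaw": 0.9}, {"translation": [0, 0, 0.0015], "rotation": [0, 0, 0], "jaw": 0.9}]'

```text
time_s: 5.25
tool_pos: [0.4531, -0.2974, 0.0632]
orientation: [2.762, -1.493, 0.007]
force: [-2.7, 0.3, 3.5]
width: 0.0397
gripper_force: 20.0
```

Contact. Release and lift.

>>> play_rows --rows '[{"translation": [0, 0, 0], "rotation": [0, 0, 0], "jaw": 0.5}, {"translation": [0, 0, 0], "rotation": [0, 0, 0], "jaw": 0.3}, {"translation": [0, 0, 0], "rotation": [0, 0, 0], "jaw": 0.3}, {"translation": [0, 0, 0], "rotation": [0, 0, 0], "jaw": 0.3}]'

```text
time_s: 5.65
tool_pos: [0.4529, -0.297, 0.0622]
orientation: [2.762, -1.493, 0.006]
force: [0.6, -0.9, 0.8]
width: 0.0636
gripper_force: 0.0
```

>>> play_rows --rows '[{"translation": [0, 0, -0.02], "rotation": [0, 0, 0], "jaw": 0.3}, {"translation": [0, 0, -0.05], "rotation": [0, 0, 0], "jaw": 0.3}, {"translation": [0, 0, -0.08], "rotation": [0, 0, 0], "jaw": 0.3}, {"translation": [0, 0, -0.11], "rotation": [0, 0, 0], "jaw": 0.3}, {"translation": [0, 0, -0.13], "rotation": [0, 0, 0], "jaw": 0.3}]'

```text
time_s: 6.15
tool_pos: [0.4532, -0.297, 0.1949]
orientation: [2.762, -1.493, 0.01]
force: [-0.0, 0.5, 0.6]
width: 0.0654
gripper_force: 0.0
```

```bash
python3 -c "
from h import *
go((.546,-.4605,.19,33.4))
s=snap('wrist');cv2.imwrite('pics/w3.png',cv2.resize(s['image'],(480,360))[:,:,::-1])
p=BR-.046*EY
print([np.round(proj(s,q)) for q in ([*p,.11],[*BR,.026],[*FR,.026])])"
```

```text
t 6.15 tcp [ 0.4532 -0.297   0.1949] yaw -56.8 w 0.0654 gf 0.0 F [-0.   0.5  0.6] j6 1.89
tr [0.1876, 0.0119, 0.0061] rot [0.004, -0.006, -1.574]
[array([322., 248.]), array([322., 268.]), array([390., 268.])]
```

View pics/w3.png

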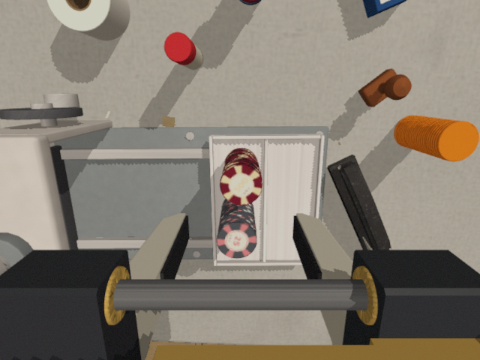

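The loose roll stands in the back row, top at about (321,247) as predicted, next to the parked roll. On to the jar.

>>> play_rows --rows '[{"translation": [0.1876, 0.012, 0.006], "rotation": [0, 0, -1.574], "jaw": 0.15}, {"translation": [0.1876, 0.012, 0.006], "rotation": [0, 0, -1.574], "jaw": 0.15}, {"translation": [0.1876, 0.012, 0.006], "rotation": [0, 0, -1.574], "jaw": 0.15}, {"translation": [0.1876, 0.012, 0.006], "rotation": [0, 0, -1.574], "jaw": 0.15}, {"translation": [0.1876, 0.012, 0.006], "rotation": [0, 0, -1.574], "jaw": 0.15}]'

```text
time_s: 6.7
tool_pos: [0.5452, -0.4631, 0.182]
orientation: [3.119, -0.372, -0.002]
force: [-0.2, 1.0, -0.3]
width: 0.0789
gripper_force: 0.0
```

>>> play_rows --rows '[{"translation": [0, 0, 0], "rotation": [0, 0, -0.824], "jaw": 0.15}, {"translation": [0, 0, 0], "rotation": [0, 0, -0.824], "jaw": 0.15}, {"translation": [0, 0, 0], "rotation": [0, 0, -0.824], "jaw": 0.15}, {"translation": [0, 0, 0], "rotation": [0, 0, -0.824], "jaw": 0.15}, {"translation": [0, 0, 0], "rotation": [0, 0, -0.824], "jaw": 0.15}]'

```text
time_s: 7.2
tool_pos: [0.5451, -0.46, 0.1859]
orientation: [3.035, 0.799, 0.001]
force: [-0.4, 0.5, -0.0]
width: 0.0787
gripper_force: 0.0
```

>>> play_rows --rows '[{"translation": [0, 0, 0], "rotation": [0, 0, -0.08], "jaw": 0.15}, {"translation": [0, 0, 0], "rotation": [0, 0, -0.08], "jaw": 0.15}]'

```text
time_s: 7.4
tool_pos: [0.5451, -0.4599, 0.1861]
orientation: [3.003, 0.913, 0.001]
force: [0.3, -0.6, -0.6]
width: 0.0793
gripper_force: 0.0
```

```bash
python3 -c "
from h import *
s=snap('wrist')
go((.5465,-.4605,.021,33.4))
im=s['image'].astype(int);u,v=proj(s,[.5465,-.4605,.069]);print(u,v)
h=cv2.cvtColor(s['image'],cv2.COLOR_RGB2HSV)
cv2.imwrite('pics/w4.png',cv2.resize(s['image'],(480,360))[:,:,::-1])"
```

```text
t 7.45 tcp [ 0.5451 -0.4599  0.1862] yaw 33.6 w 0.0791 gf 0.0 F [-0.3 -0.1  0.1] j6 0.21
tr [0.0009, 0.0007, 0.1652] rot [0.003, 0.0, 0.004]
323.01471424366105 232.03969271772885
```

View pics/w4.png

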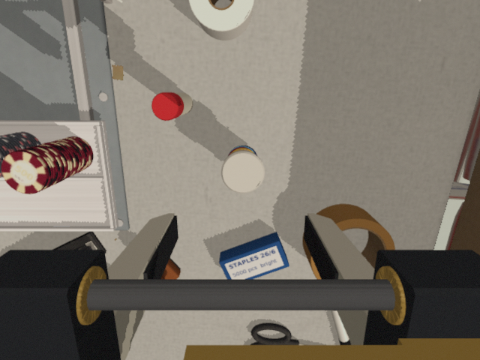

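The lid is at (324,227), against a prediction of (323,232), so the jar is about 3 mm further along tool x. Descending with that correction.

>>> play_rows --rows '[{"translation": [0.0035, 0.001, 0.03], "rotation": [0, 0, 0], "jaw": 0.15}, {"translation": [0.0035, 0.001, 0.07], "rotation": [0, 0, 0], "jaw": 0.15}, {"translation": [0.0035, 0.001, 0.11], "rotation": [0, 0, 0], "jaw": 0.15}, {"translation": [0.0035, 0.001, 0.145], "rotation": [0, 0, 0], "jaw": 0.15}, {"translation": [0.0035, 0.001, 0.165], "rotation": [0, 0, 0], "jaw": 0.15}]'

```text
time_s: 7.95
tool_pos: [0.5472, -0.4577, 0.0173]
orientation: [-3.007, -0.907, 0.002]
force: [-0.4, 0.1, -0.2]
width: 0.0789
gripper_force: 0.0
```

>>> play_rows --rows '[{"translation": [0, 0, 0], "rotation": [0, 0, 0], "jaw": 0.15}, {"translation": [0, 0, 0], "rotation": [0, 0, 0], "jaw": 0.4}, {"translation": [0, 0, 0], "rotation": [0, 0, 0], "jaw": 0.8}, {"translation": [0, 0, 0], "rotation": [0, 0, 0], "jaw": 0.8}, {"translation": [0, 0, 0], "rotation": [0, 0, 0], "jaw": 0.8}]' --squeeze 15

```text
time_s: 8.45
tool_pos: [0.55, -0.4604, 0.0239]
orientation: [3.001, 0.909, 0.004]
force: [0.7, 0.2, -0.5]
width: 0.0518
gripper_force: 0.0
```

>>> play_rows --rows '[{"translation": [0, 0, 0], "rotation": [0, 0, 0], "jaw": 0.8}, {"translation": [0, 0, 0], "rotation": [0, 0, 0], "jaw": 0.8}, {"translation": [0, 0, 0], "rotation": [0, 0, 0], "jaw": 0.8}]'

```text
time_s: 8.75
tool_pos: [0.5495, -0.4599, 0.023]
orientation: [3.002, 0.91, 0.003]
force: [-0.7, 1.7, 5.7]
width: 0.0428
gripper_force: 15.0
```

```bash
python3 -c "
from h import *
go((*(BR*0+FR),.14,33.4))"
```

```text
t 8.75 tcp [ 0.5495 -0.4599  0.023 ] yaw 33.7 w 0.0428 gf 15.000304877758026 F [-0.7  1.7  5.7] j6 0.21
tr [-0.0531, -0.236, -0.1182] rot [0.005, -0.0, 0.006]
```

>>> play_rows --rows '[{"translation": [0, 0, -0.02], "rotation": [0, 0, 0], "jaw": 0.8}, {"translation": [0, 0, -0.05], "rotation": [0, 0, 0], "jaw": 0.8}, {"translation": [-0.01, -0.01, -0.08], "rotation": [0, 0, 0], "jaw": 0.8}, {"translation": [-0.03, -0.02, -0.105], "rotation": [0, 0, 0], "jaw": 0.8}, {"translation": [-0.045, -0.04, -0.118], "rotation": [0, 0, 0], "jaw": 0.8}]'

```text
time_s: 9.25
tool_pos: [0.4894, -0.4524, 0.1426]
orientation: [2.999, 0.909, 0.004]
force: [-0.2, -1.6, -1.4]
width: 0.043
gripper_force: 15.0
```

>>> play_rows --rows '[{"translation": [-0.008, -0.04, 0], "rotation": [0, 0, 0], "jaw": 0.8}, {"translation": [-0.008, -0.085, 0], "rotation": [0, 0, 0], "jaw": 0.8}, {"translation": [-0.008, -0.13, 0], "rotation": [0, 0, 0], "jaw": 0.8}, {"translation": [-0.008, -0.17, 0], "rotation": [0, 0, 0], "jaw": 0.8}, {"translation": [-0.008, -0.195, 0], "rotation": [0, 0, 0], "jaw": 0.8}]'

```text
time_s: 9.75
tool_pos: [0.3725, -0.2908, 0.1381]
orientation: [3.004, 0.911, 0.001]
force: [0.2, -0.3, -1.3]
width: 0.0427
gripper_force: 15.0
```

>>> play_rows --rows '[{"translation": [0, 0, 0], "rotation": [0, 0, 0], "jaw": 0.8}, {"translation": [0, 0, 0.03], "rotation": [0, 0, 0], "jaw": 0.8}, {"translation": [0, 0, 0.055], "rotation": [0, 0, 0], "jaw": 0.8}, {"translation": [0, 0, 0.07], "rotation": [0, 0, 0], "jaw": 0.8}, {"translation": [0, 0, 0.07], "rotation": [0, 0, 0], "jaw": 0.8}]'

```text
time_s: 10.25
tool_pos: [0.3731, -0.2925, 0.0664]
orientation: [-3.006, -0.911, 0.002]
force: [-0.2, 0.4, -1.2]
width: 0.0433
gripper_force: 15.0
```

```bash
python3 -c "
from h import *
go((*FR,.049,33.4))"
```

```text
t 10.25 tcp [ 0.3731 -0.2925  0.0664] yaw 33.7 w 0.0433 gf 14.991685152053833 F [-0.2  0.4 -1.2] j6 0.21
tr [0.0005, 0.0006, 0.0174] rot [-0.001, 0.001, 0.006]
```

>>> play_rows --rows '[{"translation": [0, 0, 0.007], "rotation": [0, 0, 0], "jaw": 0.8}, {"translation": [0, 0, 0.013], "rotation": [0, 0, 0], "jaw": 0.8}, {"translation": [0, 0, 0.016], "rotation": [0, 0, 0], "jaw": 0.8}, {"translation": [0, 0, 0.0175], "rotation": [0, 0, 0], "jaw": 0.8}, {"translation": [0, 0, 0.0175], "rotation": [0, 0, 0], "jaw": 0.8}]'

```text
time_s: 10.75
tool_pos: [0.3746, -0.2936, 0.0517]
orientation: [3.003, 0.91, 0.002]
force: [-0.5, -0.4, -0.8]
width: 0.0428
gripper_force: 15.0
```

>>> play_rows --rows '[{"translation": [0, 0, 0.001], "rotation": [0, 0, 0], "jaw": 0.8}, {"translation": [0, 0, 0.001], "rotation": [0, 0, 0], "jaw": 0.8}]'

```text
time_s: 10.95
tool_pos: [0.3746, -0.2936, 0.0508]
orientation: [3.002, 0.91, 0.002]
force: [-0.3, -0.0, -1.3]
width: 0.0428
gripper_force: 15.0
```

>>> play_rows --rows '[{"translation": [0, 0, 0.0015], "rotation": [0, 0, 0], "jaw": 0.8}, {"translation": [0, 0, 0.0015], "rotation": [0, 0, 0], "jaw": 0.8}, {"translation": [0, 0, 0.0015], "rotation": [0, 0, 0], "jaw": 0.8}]'

```text
time_s: 11.25
tool_pos: [0.3744, -0.2934, 0.0491]
orientation: [3.003, 0.911, 0.002]
force: [-0.3, -0.5, -0.6]
width: 0.0423
gripper_force: 15.0
```

>>> play_rows --rows '[{"translation": [0, 0, 0.001], "rotation": [0, 0, 0], "jaw": 0.8}, {"translation": [0, 0, 0.001], "rotation": [0, 0, 0], "jaw": 0.8}]'

```text
time_s: 11.45
tool_pos: [0.3746, -0.2936, 0.0489]
orientation: [3.003, 0.91, 0.002]
force: [-2.4, 3.3, 7.3]
width: 0.0427
gripper_force: 15.0
```

>>> play_rows --rows '[{"translation": [0, 0, 0], "rotation": [0, 0, 0], "jaw": 0.4}, {"translation": [0, 0, 0], "rotation": [0, 0, 0], "jaw": 0.25}, {"translation": [0, 0, 0], "rotation": [0, 0, 0], "jaw": 0.25}, {"translation": [0, 0, 0], "rotation": [0, 0, 0], "jaw": 0.25}]'

```text
time_s: 11.85
tool_pos: [0.3745, -0.2935, 0.048]
orientation: [3.003, 0.91, 0.002]
force: [0.2, 0.1, -0.1]
width: 0.0679
gripper_force: 0.0
```

>>> play_rows --rows '[{"translation": [0, 0, -0.03], "rotation": [0, 0, 0], "jaw": 0.25}, {"translation": [0, 0, -0.07], "rotation": [0, 0, 0], "jaw": 0.25}, {"translation": [0, 0, -0.115], "rotation": [0, 0, 0], "jaw": 0.25}, {"translation": [0, 0, -0.16], "rotation": [0, 0, 0], "jaw": 0.25}, {"translation": [0, 0, -0.2], "rotation": [0, 0, 0], "jaw": 0.25}]'

```text
time_s: 12.35
tool_pos: [0.3741, -0.2928, 0.2505]
orientation: [3.002, 0.91, 0.003]
force: [1.1, -0.4, 0.3]
width: 0.0703
gripper_force: 0.0
```

```bash
python3 -c "
from h import *
go((.624,-.1205,.25,33.4))
s=snap('wrist');cv2.imwrite('pics/w5.png',cv2.resize(s['image'],(480,360))[:,:,::-1])
print([np.round(np.array(proj(s,q))*.75) for q in ([*FR,.095],[*BR,.026],[.624,-.1205,.187])])"
```

```text
t 12.35 tcp [ 0.3741 -0.2928  0.2505] yaw 33.7 w 0.0703 gf 0.0 F [ 1.1 -0.4  0.3] j6 0.21
tr [0.3036, -0.0045, 0.0006] rot [0.005, -0.0, 0.006]
[array([240., 166.]), array([241., 106.]), array([ 233., -343.])]
```

View pics/w5.png

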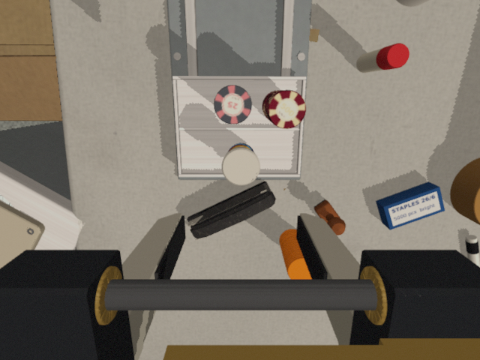

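The jar's lid is at (241,166), exactly as predicted, standing in the front row. Both rolls are standing in the back row. Next I move part-way towards the loop and measure the ring from the wrist camera.

>>> play_rows --rows '[{"translation": [0.05, -0.001, 0], "rotation": [0, 0, 0], "jaw": 0.9}, {"translation": [0.1, -0.002, 0], "rotation": [0, 0, 0], "jaw": 0.9}, {"translation": [0.15, -0.003, 0], "rotation": [0, 0, 0], "jaw": 0.9}, {"translation": [0.2, -0.004, 0], "rotation": [0, 0, 0], "jaw": 0.9}, {"translation": [0.24, -0.0045, 0], "rotation": [0, 0, 0], "jaw": 0.9}]'

```text
time_s: 12.9
tool_pos: [0.5729, -0.1537, 0.2475]
orientation: [3.003, 0.912, 0.002]
force: [0.6, -1.5, 0.0]
width: 0.0343
gripper_force: 0.0
```

>>> play_rows --rows '[{"translation": [0, 0, 0], "rotation": [0, 0, 0], "jaw": 0.9}, {"translation": [0, 0, 0], "rotation": [0, 0, 0], "jaw": 0.9}, {"translation": [0, 0, 0], "rotation": [0, 0, 0], "jaw": 0.9}]'

```text
time_s: 13.2
tool_pos: [0.5704, -0.1564, 0.2478]
orientation: [3.003, 0.91, 0.001]
force: [0.4, -0.8, 0.8]
width: 0.0113
gripper_force: 0.0
```

```bash
python3 -c "
from h import *
s=snap('wrist');cv2.imwrite('pics/w6.png',s['image'][:,:,::-1])
go((.624,-.1205,.25,33.4))
print('pred',proj(s,[.624,-.1205,.189]),proj(s,[*AX,.165]))"
```

```text
t 13.25 tcp [ 0.5703 -0.1567  0.2481] yaw 33.7 w 0.0104 gf 0.0 F [-0.2 -0.2 -0.3] j6 0.63
tr [0.0647, -0.0004, -0.0019] rot [0.004, 0.0, 0.005]
pred (np.float64(321.5360155743003), np.float64(151.26381289065392)) (np.float64(327.7535048999788), np.float64(226.48416205261077))
```

View pics/w6.png

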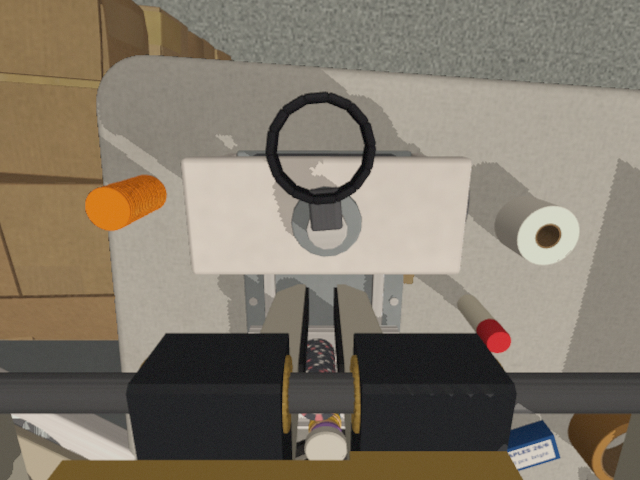

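The ring's outer edge spans columns 266–376 and rows 92–204, so its centre is about (321,148). The turret disc is at about (327,222). Both agree with my estimates to about 3 px.

```bash
python3 -c "
from h import *
s=snap('wrist')
L=onz(s,321,148,.186);D=onz(s,327,222.5,.156);print(L,D,np.linalg.norm((L-D)[:2]),onz(s,376,148,.179)-onz(s,266,148,.179))
for c in [(183,158),(470,157),(463,272),(193,274)]: print(onz(s,*c,.149).round(4))
print(np.mean([onz(s,*c,.149) for c in [(183,158),(470,157),(463,272),(193,274)]],0))
go((*L[:2],.25,33.4),(*L[:2],.177,33.4))"
```

```text
[ 0.62513606 -0.11969034  0.186     ] [ 0.58458639 -0.15181297  0.156     ] 0.051731418599800356 [ 0.03605417 -0.0540801   0.        ]
[ 0.5666 -0.0477  0.149 ]
[ 0.6739 -0.2075  0.149 ]
[ 0.6074 -0.2566  0.149 ]
[ 0.4967 -0.093   0.149 ]
[ 0.58617314 -0.15120824  0.149     ]
t 13.3 tcp [ 0.5704 -0.1568  0.2483] yaw 33.6 w 0.0102 gf 0.0 F [-0.2  0.1  0. ] j6 0.63
tr [0.0661, -0.0005, -0.0017] rot [0.004, 0.0, 0.004]
tr [0.0661, -0.0008, 0.0713] rot [0.004, 0.0, 0.004]
```

>>> play_rows --rows '[{"translation": [0.03, 0, 0], "rotation": [0, 0, 0], "jaw": 0.9}, {"translation": [0.055, 0, 0], "rotation": [0, 0, 0], "jaw": 0.9}, {"translation": [0.066, -0.001, 0], "rotation": [0, 0, 0], "jaw": 0.9}, {"translation": [0.066, -0.001, 0], "rotation": [0, 0, 0], "jaw": 0.9}, {"translation": [0.066, -0.001, 0.01], "rotation": [0, 0, 0], "jaw": 0.9}]'

```text
time_s: 13.8
tool_pos: [0.6257, -0.1193, 0.2396]
orientation: [3.001, 0.909, 0.005]
force: [0.1, 0.1, 0.2]
width: 0.0093
gripper_force: 0.0
```

```bash
python3 -c "
from h import *
go((.6248,-.1198,.174,33.4))"
```

```text
t 13.8 tcp [ 0.6257 -0.1193  0.2396] yaw 33.7 w 0.0093 gf 0.0 F [0.1 0.1 0.2] j6 0.72
tr [-0.0011, -0.0005, 0.0655] rot [0.006, -0.001, 0.006]
```

>>> play_rows --rows '[{"translation": [-0.001, 0, 0.015], "rotation": [0, 0, 0], "jaw": 0.9}, {"translation": [-0.001, 0, 0.03], "rotation": [0, 0, 0], "jaw": 0.9}, {"translation": [-0.001, 0, 0.045], "rotation": [0, 0, 0], "jaw": 0.9}, {"translation": [-0.001, 0, 0.057], "rotation": [0, 0, 0], "jaw": 0.9}, {"translation": [-0.001, 0, 0.064], "rotation": [0, 0, 0], "jaw": 0.9}]'

```text
time_s: 14.3
tool_pos: [0.6238, -0.119, 0.1717]
orientation: [3.004, 0.911, -0.002]
force: [0.2, 0.4, 1.1]
width: 0.0093
gripper_force: 0.0
```

>>> play_rows --rows '[{"translation": [0, 0, 0], "rotation": [0, 0, 0], "jaw": 0.85}, {"translation": [0, 0, 0], "rotation": [0, 0, 0], "jaw": 0.82}, {"translation": [0, 0, 0], "rotation": [0, 0, 0], "jaw": 0.82}]' --squeeze 3

```text
time_s: 14.6
tool_pos: [0.6254, -0.1192, 0.1751]
orientation: [3.002, 0.91, 0.004]
force: [-0.7, -0.0, -1.0]
width: 0.0163
gripper_force: 0.0
```

```bash
python3 -c "
from h import *
go((.6248,-.1198,.174,33.4))"
```

```text
t 14.6 tcp [ 0.6254 -0.1192  0.1751] yaw 33.7 w 0.0163 gf 0.0 F [-0.7 -0.  -1. ] j6 0.71
tr [-0.0008, 0.0001, 0.0011] rot [0.005, -0.001, 0.006]
```

>>> play_rows --rows '[{"translation": [0, 0, 0], "rotation": [0, 0, 0], "jaw": 0.77}, {"translation": [0, 0, 0], "rotation": [0, 0, 0], "jaw": 0.77}]'

```text
time_s: 14.8
tool_pos: [0.6254, -0.1193, 0.175]
orientation: [3.002, 0.91, 0.004]
force: [1.6, -0.1, 0.9]
width: 0.0206
gripper_force: 2.6
```

Run:
```python
from h import *
go((.6248,-.1198,.174,33.4))
# crank arc offsets in tool frame; tool x at yaw, tool y at yaw-90
yaw=np.radians(33.65); ph0=np.radians(38.8); r=.0505
tx=np.array([np.cos(yaw),np.sin(yaw)]);ty=np.array([np.sin(yaw),-np.cos(yaw)])
P=lambda th:np.array([np.cos(ph0-th),np.sin(ph0-th)])*r
def ramp(n): # angle after row n, steps ramp .03..0.14
    th=0;o=[0]
    for i in range(n):
        th+=min(.14,.03+.02*i); o.append(th)
    return o
o=ramp(100)
for c in range(4):
    b=P(o[5*c]);print(o[5*c+5],[[round((P(o[5*c+k])-b)@tx,4),round((P(o[5*c+k])-b)@ty,4)] for k in range(1,6)])
```

```text
t 14.8 tcp [ 0.6254 -0.1193  0.175 ] yaw 33.7 w 0.0206 gf 2.6434818355301104 F [ 1.6 -0.1  0.9] j6 0.71
tr [-0.0008, 0.0, 0.001] rot [0.005, -0.001, 0.006]
0.35000000000000003 [[np.float64(0.0001), np.float64(0.0015)], [np.float64(0.0002), np.float64(0.004)], [np.float64(0.0001), np.float64(0.0076)], [np.float64(-0.0004), np.float64(0.0121)], [np.float64(-0.0015), np.float64(0.0175)]]
1.04 [[np.float64(-0.0021), np.float64(0.0062)], [np.float64(-0.0052), np.float64(0.0125)], [np.float64(-0.0092), np.float64(0.0184)], [np.float64(-0.014), np.float64(0.0236)], [np.float64(-0.0194), np.float64(0.0281)]]
1.7400000000000007 [[np.float64(-0.006), np.float64(0.0037)], [np.float64(-0.0125), np.float64(0.0065)], [np.float64(-0.0193), np.float64(0.0084)], [np.float64(-0.0263), np.float64(0.0093)], [np.float64(-0.0334), np.float64(0.0093)]]
2.4400000000000013 [[np.float64(-0.007), np.float64(-0.0011)], [np.float64(-0.0138), np.float64(-0.0031)], [np.float64(-0.0202), np.float64(-0.006)], [np.float64(-0.0261), np.float64(-0.0098)], [np.float64(-0.0315), np.float64(-0.0144)]]
```

The fingers fit snugly in the ring (contact at 20.6 mm opening). I back off slightly and start cranking.

>>> play_rows --rows '[{"translation": [-0.001, 0.0, 0], "rotation": [0, 0, 0], "jaw": 0.8}, {"translation": [-0.001, 0.0, 0], "rotation": [0, 0, 0], "jaw": 0.8}]'

```text
time_s: 15.0
tool_pos: [0.6242, -0.1197, 0.1744]
orientation: [3.002, 0.91, 0.003]
force: [0.8, -0.4, 0.4]
width: 0.0187
gripper_force: 0.7
```

>>> play_rows --rows '[{"translation": [0, 0.0015, 0], "rotation": [0, 0, 0], "jaw": 0.8}, {"translation": [0, 0.004, 0], "rotation": [0, 0, 0], "jaw": 0.8}, {"translation": [0, 0.0075, 0], "rotation": [0, 0, 0], "jaw": 0.8}, {"translation": [-0.0005, 0.012, 0], "rotation": [0, 0, 0], "jaw": 0.8}, {"translation": [-0.0015, 0.0175, 0], "rotation": [0, 0, 0], "jaw": 0.8}]'

```text
time_s: 15.5
tool_pos: [0.6313, -0.1342, 0.1734]
orientation: [3.005, 0.912, -0.002]
force: [-4.6, 3.7, 1.7]
width: 0.0031
gripper_force: 2.7
```

```bash
cat > cr.py <<'E'
from h import *
import sys
ph0=np.radians(38.8);AXC=np.array([.585,-.1518]);yaw=np.radians(33.65); r=.0505
o=ctrl.observe();d=np.array(o["tool_pos"])[:2]-AXC
print("t",o["time_s"],"crank(tool)",(ph0-np.arctan2(d[1],d[0]))%(2*np.pi),"r",np.linalg.norm(d).round(4),"z",o["tool_pos"][2].round(4),"F",np.round(o["force"],1),"w",round(o["width"],4),o["gripper_force"])
tx=np.array([np.cos(yaw),np.sin(yaw)]);ty=np.array([np.sin(yaw),-np.cos(yaw)])
P=lambda th:np.array([np.cos(ph0-th),np.sin(ph0-th)])*r
th0=float(sys.argv[1]);st=float(sys.argv[2])
for c in range(int(sys.argv[3])):
    b=P(th0);print(round(th0+5*st,2),[[float(round((P(th0+k*st)-b)@v,4)) for v in(tx,ty)] for k in range(1,6)]);th0+=5*st
E
python3 cr.py .35 .14 5
```

```text
t 15.5 crank(tool) 0.3137285121841306 r 0.0495 z 0.1734 F [-4.6  3.7  1.7] w 0.0031 2.6922039515920915
1.05 [[-0.0023, 0.0067], [-0.0055, 0.013], [-0.0095, 0.0188], [-0.0144, 0.0239], [-0.0198, 0.0284]]
1.75 [[-0.0061, 0.0036], [-0.0126, 0.0064], [-0.0194, 0.0082], [-0.0264, 0.0091], [-0.0335, 0.0089]]
2.45 [[-0.007, -0.0011], [-0.0137, -0.0032], [-0.0201, -0.0062], [-0.026, -0.0101], [-0.0313, -0.0147]]
3.15 [[-0.0046, -0.0054], [-0.0084, -0.0113], [-0.0114, -0.0177], [-0.0134, -0.0245], [-0.0145, -0.0315]]
3.85 [[-0.0001, -0.0071], [0.0008, -0.0141], [0.0027, -0.0209], [0.0055, -0.0274], [0.0092, -0.0334]]
```

The 3 N grip let the ring push the fingers shut. I raise the squeeze so the spread fingers stay stiff, and reopen them before going on.

>>> play_rows --rows '[{"translation": [0, 0, 0], "rotation": [0, 0, 0], "jaw": 0.9}, {"translation": [0, 0, 0], "rotation": [0, 0, 0], "jaw": 0.85}, {"translation": [0, 0, 0], "rotation": [0, 0, 0], "jaw": 0.81}, {"translation": [0, 0, 0], "rotation": [0, 0, 0], "jaw": 0.81}]' --squeeze 40

```text
time_s: 15.9
tool_pos: [0.631, -0.134, 0.1729]
orientation: [3.006, 0.912, -0.003]
force: [-4.9, 4.4, 0.3]
width: 0.0172
gripper_force: 2.6
```

```bash
python3 cr.py .35 .14 1
```

```text
t 15.9 crank(tool) 0.3076600588262753 r 0.0494 z 0.1729 F [-4.9  4.4  0.3] w 0.0172 2.572908082511276
1.05 [[-0.0023, 0.0067], [-0.0055, 0.013], [-0.0095, 0.0188], [-0.0144, 0.0239], [-0.0198, 0.0284]]
```

>>> play_rows --rows '[{"translation": [-0.002, 0.0055, 0], "rotation": [0, 0, 0], "jaw": 0.81}, {"translation": [-0.005, 0.0125, 0], "rotation": [0, 0, 0], "jaw": 0.81}, {"translation": [-0.0095, 0.019, 0], "rotation": [0, 0, 0], "jaw": 0.81}, {"translation": [-0.0145, 0.024, 0], "rotation": [0, 0, 0], "jaw": 0.81}, {"translation": [-0.02, 0.0285, 0], "rotation": [0, 0, 0], "jaw": 0.81}]'

```text
time_s: 16.4
tool_pos: [0.6301, -0.1638, 0.1723]
orientation: [-2.998, -0.913, 0.001]
force: [1.1, 19.2, -1.6]
width: 0.0171
gripper_force: 13.8
```

```bash
python3 cr.py 1.05 .14 1
```

```text
t 16.4 crank(tool) 0.9368051381605706 r 0.0467 z 0.1723 F [ 1.1 19.2 -1.6] w 0.0171 13.841838216176257
1.75 [[-0.0061, 0.0036], [-0.0126, 0.0064], [-0.0194, 0.0082], [-0.0264, 0.0091], [-0.0335, 0.0089]]
```

>>> play_rows --rows '[{"translation": [-0.006, 0.0035, 0], "rotation": [0, 0, 0], "jaw": 0.81}, {"translation": [-0.0125, 0.0065, 0], "rotation": [0, 0, 0], "jaw": 0.81}, {"translation": [-0.0195, 0.008, 0], "rotation": [0, 0, 0], "jaw": 0.81}, {"translation": [-0.0265, 0.009, 0], "rotation": [0, 0, 0], "jaw": 0.81}, {"translation": [-0.0335, 0.009, 0], "rotation": [0, 0, 0], "jaw": 0.81}]'

```text
time_s: 16.9
tool_pos: [0.6122, -0.1931, 0.1744]
orientation: [3.003, 0.914, 0.014]
force: [18.6, 9.8, -4.8]
width: 0.0174
gripper_force: 14.9
```

```bash
python3 cr.py 1.75 .14 1
```

```text
t 16.9 crank(tool) 1.6650895099803562 r 0.0494 z 0.1744 F [18.6  9.8 -4.8] w 0.0174 14.913653565163258
2.45 [[-0.007, -0.0011], [-0.0137, -0.0032], [-0.0201, -0.0062], [-0.026, -0.0101], [-0.0313, -0.0147]]
```

Tracking well through the heavy point. I continue in chained calls.

>>> play_rows --rows '[{"translation": [-0.007, -0.001, 0], "rotation": [0, 0, 0], "jaw": 0.81}, {"translation": [-0.0135, -0.003, 0], "rotation": [0, 0, 0], "jaw": 0.81}, {"translation": [-0.02, -0.006, 0], "rotation": [0, 0, 0], "jaw": 0.81}, {"translation": [-0.026, -0.01, 0], "rotation": [0, 0, 0], "jaw": 0.81}, {"translation": [-0.0313, -0.0147, 0], "rotation": [0, 0, 0], "jaw": 0.81}]'

```text
time_s: 17.4
tool_pos: [0.5775, -0.2014, 0.1758]
orientation: [2.999, 0.91, 0.012]
force: [10.9, -1.7, 0.6]
width: 0.0176
gripper_force: 5.4
```

>>> play_rows --rows '[{"translation": [-0.0046, -0.0054, 0], "rotation": [0, 0, 0], "jaw": 0.81}, {"translation": [-0.0084, -0.0113, 0], "rotation": [0, 0, 0], "jaw": 0.81}, {"translation": [-0.0114, -0.0177, 0], "rotation": [0, 0, 0], "jaw": 0.81}, {"translation": [-0.0134, -0.0245, 0], "rotation": [0, 0, 0], "jaw": 0.81}, {"translation": [-0.0145, -0.0315, 0], "rotation": [0, 0, 0], "jaw": 0.81}]'

```text
time_s: 17.9
tool_pos: [0.5481, -0.1838, 0.1759]
orientation: [2.999, 0.909, 0.012]
force: [13.6, -1.1, -1.2]
width: 0.0174
gripper_force: 5.8
```

```bash
python3 cr.py 3.15 .14 9
```

```text
t 17.9 crank(tool) 3.1048573655033858 r 0.0488 z 0.1759 F [13.6 -1.1 -1.2] w 0.0174 5.821204953572305
3.85 [[-0.0001, -0.0071], [0.0008, -0.0141], [0.0027, -0.0209], [0.0055, -0.0274], [0.0092, -0.0334]]
4.55 [[0.0045, -0.0055], [0.0097, -0.0102], [0.0155, -0.0142], [0.0218, -0.0174], [0.0285, -0.0196]]
5.25 [[0.0069, -0.0013], [0.014, -0.0016], [0.021, -0.0009], [0.0279, 0.0008], [0.0345, 0.0034]]
5.95 [[0.0061, 0.0035], [0.0117, 0.0078], [0.0167, 0.0129], [0.0208, 0.0186], [0.0242, 0.0248]]
6.65 [[0.0024, 0.0066], [0.0039, 0.0135], [0.0045, 0.0206], [0.004, 0.0276], [0.0025, 0.0345]]
7.35 [[-0.0024, 0.0066], [-0.0057, 0.0129], [-0.0099, 0.0186], [-0.0148, 0.0237], [-0.0203, 0.028]]
8.05 [[-0.0061, 0.0035], [-0.0127, 0.0062], [-0.0195, 0.0079], [-0.0265, 0.0086], [-0.0336, 0.0084]]
8.75 [[-0.007, -0.0012], [-0.0137, -0.0034], [-0.02, -0.0065], [-0.0259, -0.0105], [-0.0311, -0.0153]]
9.45 [[-0.0045, -0.0054], [-0.0082, -0.0114], [-0.0111, -0.0179], [-0.013, -0.0247], [-0.014, -0.0317]]
```

>>> play_rows --rows '[{"translation": [-0.0001, -0.0071, 0], "rotation": [0, 0, 0], "jaw": 0.81}, {"translation": [0.0008, -0.0141, 0], "rotation": [0, 0, 0], "jaw": 0.81}, {"translation": [0.0027, -0.0209, 0], "rotation": [0, 0, 0], "jaw": 0.81}, {"translation": [0.0055, -0.0274, 0], "rotation": [0, 0, 0], "jaw": 0.81}, {"translation": [0.0092, -0.0334, 0], "rotation": [0, 0, 0], "jaw": 0.81}]'

```text
time_s: 18.4
tool_pos: [0.5364, -0.1515, 0.1755]
orientation: [2.999, 0.908, 0.009]
force: [7.3, -6.0, 0.1]
width: 0.0177
gripper_force: 3.7
```

>>> play_rows --rows '[{"translation": [0.0045, -0.0055, 0], "rotation": [0, 0, 0], "jaw": 0.81}, {"translation": [0.0097, -0.0102, 0], "rotation": [0, 0, 0], "jaw": 0.81}, {"translation": [0.0155, -0.0142, 0], "rotation": [0, 0, 0], "jaw": 0.81}, {"translation": [0.0218, -0.0174, 0], "rotation": [0, 0, 0], "jaw": 0.81}, {"translation": [0.0285, -0.0196, 0], "rotation": [0, 0, 0], "jaw": 0.81}]'

```text
time_s: 18.9
tool_pos: [0.5481, -0.1206, 0.1749]
orientation: [2.998, 0.906, 0.004]
force: [2.5, -9.8, 0.9]
width: 0.0173
gripper_force: 7.8
```

```bash
python3 cr.py 4.55 .14 0
```

```text
t 18.9 crank(tool) 4.5198770377993185 r 0.0483 z 0.1749 F [ 2.5 -9.8  0.9] w 0.0173 7.845725290244445
```

>>> play_rows --rows '[{"translation": [0.0069, -0.0013, 0], "rotation": [0, 0, 0], "jaw": 0.81}, {"translation": [0.014, -0.0016, 0], "rotation": [0, 0, 0], "jaw": 0.81}, {"translation": [0.021, -0.0009, 0], "rotation": [0, 0, 0], "jaw": 0.81}, {"translation": [0.0279, 0.0008, 0], "rotation": [0, 0, 0], "jaw": 0.81}, {"translation": [0.0345, 0.0034, 0], "rotation": [0, 0, 0], "jaw": 0.81}]'

```text
time_s: 19.4
tool_pos: [0.5776, -0.101, 0.1734]
orientation: [3.004, 0.911, 0.0]
force: [-2.1, 0.1, -0.7]
width: 0.0175
gripper_force: 0.7
```

>>> play_rows --rows '[{"translation": [0.0061, 0.0035, 0], "rotation": [0, 0, 0], "jaw": 0.81}, {"translation": [0.0117, 0.0078, 0], "rotation": [0, 0, 0], "jaw": 0.81}, {"translation": [0.0167, 0.0129, 0], "rotation": [0, 0, 0], "jaw": 0.81}, {"translation": [0.0208, 0.0186, 0], "rotation": [0, 0, 0], "jaw": 0.81}, {"translation": [0.0242, 0.0248, 0], "rotation": [0, 0, 0], "jaw": 0.81}]'

```text
time_s: 19.9
tool_pos: [0.6114, -0.1089, 0.1736]
orientation: [3.004, 0.911, -0.0]
force: [-5.4, 1.8, -0.5]
width: 0.0172
gripper_force: 2.1
```

>>> play_rows --rows '[{"translation": [0.0024, 0.0066, 0], "rotation": [0, 0, 0], "jaw": 0.81}, {"translation": [0.0039, 0.0135, 0], "rotation": [0, 0, 0], "jaw": 0.81}, {"translation": [0.0045, 0.0206, 0], "rotation": [0, 0, 0], "jaw": 0.81}, {"translation": [0.004, 0.0276, 0], "rotation": [0, 0, 0], "jaw": 0.81}, {"translation": [0.0025, 0.0345, 0], "rotation": [0, 0, 0], "jaw": 0.81}]'

```text
time_s: 20.4
tool_pos: [0.6318, -0.1348, 0.173]
orientation: [-3.006, -0.912, 0.002]
force: [-7.7, 5.9, -0.6]
width: 0.0175
gripper_force: 4.2
```

```bash
python3 cr.py 6.65 .14 0
```

```text
t 20.4 crank(tool) 0.32891956207512246 r 0.0498 z 0.173 F [-7.7  5.9 -0.6] w 0.0175 4.164046485093422
```

One turn done (tool at 0.33 of the second turn), even pace and on track.

>>> play_rows --rows '[{"translation": [-0.0024, 0.0066, 0], "rotation": [0, 0, 0], "jaw": 0.81}, {"translation": [-0.0057, 0.0129, 0], "rotation": [0, 0, 0], "jaw": 0.81}, {"translation": [-0.0099, 0.0186, 0], "rotation": [0, 0, 0], "jaw": 0.81}, {"translation": [-0.0148, 0.0237, 0], "rotation": [0, 0, 0], "jaw": 0.81}, {"translation": [-0.0203, 0.028, 0], "rotation": [0, 0, 0], "jaw": 0.81}]'

```text
time_s: 20.9
tool_pos: [0.6301, -0.1655, 0.1725]
orientation: [-2.999, -0.913, 0.001]
force: [-4.8, 19.6, 0.4]
width: 0.0173
gripper_force: 11.9
```

>>> play_rows --rows '[{"translation": [-0.0061, 0.0035, 0], "rotation": [0, 0, 0], "jaw": 0.81}, {"translation": [-0.0127, 0.0062, 0], "rotation": [0, 0, 0], "jaw": 0.81}, {"translation": [-0.0195, 0.0079, 0], "rotation": [0, 0, 0], "jaw": 0.81}, {"translation": [-0.0265, 0.0086, 0], "rotation": [0, 0, 0], "jaw": 0.81}, {"translation": [-0.0336, 0.0084, 0], "rotation": [0, 0, 0], "jaw": 0.81}]'

```text
time_s: 21.4
tool_pos: [0.6122, -0.1931, 0.1746]
orientation: [3.003, 0.914, 0.016]
force: [17.3, 11.6, -6.5]
width: 0.0173
gripper_force: 16.3
```

>>> play_rows --rows '[{"translation": [-0.007, -0.0012, 0], "rotation": [0, 0, 0], "jaw": 0.81}, {"translation": [-0.0137, -0.0034, 0], "rotation": [0, 0, 0], "jaw": 0.81}, {"translation": [-0.02, -0.0065, 0], "rotation": [0, 0, 0], "jaw": 0.81}, {"translation": [-0.0259, -0.0105, 0], "rotation": [0, 0, 0], "jaw": 0.81}, {"translation": [-0.0311, -0.0153, 0], "rotation": [0, 0, 0], "jaw": 0.81}]'

```text
time_s: 21.9
tool_pos: [0.5778, -0.2014, 0.1764]
orientation: [2.998, 0.91, 0.015]
force: [8.7, -3.5, 0.4]
width: 0.0173
gripper_force: 5.4
```

>>> play_rows --rows '[{"translation": [-0.0045, -0.0054, 0], "rotation": [0, 0, 0], "jaw": 0.81}, {"translation": [-0.0082, -0.0114, 0], "rotation": [0, 0, 0], "jaw": 0.81}, {"translation": [-0.0111, -0.0179, 0], "rotation": [0, 0, 0], "jaw": 0.81}, {"translation": [-0.013, -0.0247, 0], "rotation": [0, 0, 0], "jaw": 0.81}, {"translation": [-0.014, -0.0317, 0], "rotation": [0, 0, 0], "jaw": 0.81}]'

```text
time_s: 22.4
tool_pos: [0.5483, -0.1837, 0.1766]
orientation: [2.997, 0.908, 0.015]
force: [12.2, -2.7, -0.4]
width: 0.0175
gripper_force: 5.2
```

```bash
python3 cr.py 9.45 .14 5; echo; python3 cr.py 12.25 .07 1
```

```text
t 22.4 crank(tool) 3.1032304781194733 r 0.0486 z 0.1766 F [12.2 -2.7 -0.4] w 0.0175 5.2073353404557565
10.15 [[0.0, -0.0071], [0.0011, -0.0141], [0.003, -0.0208], [0.006, -0.0273], [0.0097, -0.0332]]
10.85 [[0.0046, -0.0054], [0.0099, -0.0101], [0.0158, -0.014], [0.0221, -0.017], [0.0289, -0.0191]]
11.55 [[0.007, -0.0012], [0.014, -0.0013], [0.021, -0.0005], [0.0279, 0.0012], [0.0344, 0.004]]
12.25 [[0.0061, 0.0036], [0.0116, 0.008], [0.0164, 0.0131], [0.0205, 0.0189], [0.0238, 0.0252]]
12.95 [[0.0023, 0.0067], [0.0037, 0.0136], [0.0041, 0.0207], [0.0035, 0.0277], [0.0019, 0.0346]]

t 22.4 crank(tool) 3.1032304781194733 r 0.0486 z 0.1766 F [12.2 -2.7 -0.4] w 0.0175 5.2073353404557565
12.6 [[0.0013, 0.0033], [0.0023, 0.0067], [0.0031, 0.0101], [0.0037, 0.0136], [0.004, 0.0171]]
```

>>> play_rows --rows '[{"translation": [0.0, -0.0071, 0], "rotation": [0, 0, 0], "jaw": 0.81}, {"translation": [0.0011, -0.0141, 0], "rotation": [0, 0, 0], "jaw": 0.81}, {"translation": [0.003, -0.0208, 0], "rotation": [0, 0, 0], "jaw": 0.81}, {"translation": [0.006, -0.0273, 0], "rotation": [0, 0, 0], "jaw": 0.81}, {"translation": [0.0097, -0.0332, 0], "rotation": [0, 0, 0], "jaw": 0.81}]'

```text
time_s: 22.9
tool_pos: [0.5372, -0.1509, 0.176]
orientation: [2.998, 0.908, 0.011]
force: [7.7, -5.8, -0.5]
width: 0.0174
gripper_force: 3.6
```

>>> play_rows --rows '[{"translation": [0.0046, -0.0054, 0], "rotation": [0, 0, 0], "jaw": 0.81}, {"translation": [0.0099, -0.0101, 0], "rotation": [0, 0, 0], "jaw": 0.81}, {"translation": [0.0158, -0.014, 0], "rotation": [0, 0, 0], "jaw": 0.81}, {"translation": [0.0221, -0.017, 0], "rotation": [0, 0, 0], "jaw": 0.81}, {"translation": [0.0289, -0.0191, 0], "rotation": [0, 0, 0], "jaw": 0.81}]'

```text
time_s: 23.4
tool_pos: [0.5489, -0.1193, 0.1752]
orientation: [2.999, 0.907, 0.005]
force: [2.4, -6.6, 0.8]
width: 0.0174
gripper_force: 5.3
```

>>> play_rows --rows '[{"translation": [0.007, -0.0012, 0], "rotation": [0, 0, 0], "jaw": 0.81}, {"translation": [0.014, -0.0013, 0], "rotation": [0, 0, 0], "jaw": 0.81}, {"translation": [0.021, -0.0005, 0], "rotation": [0, 0, 0], "jaw": 0.81}, {"translation": [0.0279, 0.0012, 0], "rotation": [0, 0, 0], "jaw": 0.81}, {"translation": [0.0344, 0.004, 0], "rotation": [0, 0, 0], "jaw": 0.81}]'

```text
time_s: 23.9
tool_pos: [0.5786, -0.1008, 0.1735]
orientation: [3.004, 0.912, 0.001]
force: [-1.4, -0.4, -0.8]
width: 0.0178
gripper_force: 0.7
```

>>> play_rows --rows '[{"translation": [0.0061, 0.0036, 0], "rotation": [0, 0, 0], "jaw": 0.81}, {"translation": [0.0116, 0.008, 0], "rotation": [0, 0, 0], "jaw": 0.81}, {"translation": [0.0164, 0.0131, 0], "rotation": [0, 0, 0], "jaw": 0.81}, {"translation": [0.0205, 0.0189, 0], "rotation": [0, 0, 0], "jaw": 0.81}, {"translation": [0.0238, 0.0252, 0], "rotation": [0, 0, 0], "jaw": 0.81}]'

```text
time_s: 24.4
tool_pos: [0.6121, -0.1093, 0.1736]
orientation: [3.004, 0.911, 0.0]
force: [-4.1, 3.4, 0.0]
width: 0.0173
gripper_force: 2.1
```

>>> play_rows --rows '[{"translation": [0.0017, 0.005, 0], "rotation": [0, 0, 0], "jaw": 0.81}, {"translation": [0.003, 0.0095, 0], "rotation": [0, 0, 0], "jaw": 0.81}, {"translation": [0.0037, 0.0136, 0], "rotation": [0, 0, 0], "jaw": 0.81}, {"translation": [0.004, 0.0165, 0], "rotation": [0, 0, 0], "jaw": 0.81}, {"translation": [0.004, 0.0175, 0], "rotation": [0, 0, 0], "jaw": 0.81}]'

```text
time_s: 24.9
tool_pos: [0.6251, -0.1219, 0.1739]
orientation: [3.003, 0.91, 0.001]
force: [-5.4, 2.3, -0.3]
width: 0.0175
gripper_force: 2.8
```

```bash
python3 cr.py 12.6 .02 1
```

```text
t 24.9 crank(tool) 0.03635639568440496 r 0.05 z 0.1739 F [-5.4  2.3 -0.3] w 0.0175 2.8113509711829465
12.7 [[0.0, 0.001], [0.0001, 0.002], [0.0001, 0.003], [0.0001, 0.004], [0.0, 0.005]]
```

>>> play_rows --rows '[{"translation": [0, 0.001, 0], "rotation": [0, 0, 0], "jaw": 0.81}, {"translation": [0, 0.002, 0], "rotation": [0, 0, 0], "jaw": 0.81}, {"translation": [0, 0.002, 0], "rotation": [0, 0, 0], "jaw": 0.81}, {"translation": [0, 0.002, 0], "rotation": [0, 0, 0], "jaw": 0.81}]'

```text
time_s: 25.3
tool_pos: [0.6253, -0.1223, 0.1738]
orientation: [3.005, 0.912, -0.001]
force: [-9.2, 6.1, 2.3]
width: 0.0174
gripper_force: 4.9
```

>>> play_rows --rows '[{"translation": [0, -0.001, 0], "rotation": [0, 0, 0], "jaw": 0.88}, {"translation": [0, -0.001, 0], "rotation": [0, 0, 0], "jaw": 0.92}, {"translation": [0, -0.001, 0], "rotation": [0, 0, 0], "jaw": 0.92}, {"translation": [0, -0.001, 0], "rotation": [0, 0, 0], "jaw": 0.92}]'

```text
time_s: 25.7
tool_pos: [0.6262, -0.1228, 0.1745]
orientation: [3.002, 0.91, 0.003]
force: [-0.3, -0.2, 0.7]
width: 0.0072
gripper_force: 0.0
```

```bash
python3 cr.py 12.6 .02 0
```

```text
t 25.7 crank(tool) 0.06345970676847978 r 0.0504 z 0.1745 F [-0.3 -0.2  0.7] w 0.0072 0.0
```

Clear of the ring, with no force. Lifting straight up, then backing off the arm to check from the top camera.

>>> play_rows --rows '[{"translation": [0, 0, -0.01], "rotation": [0, 0, 0], "jaw": 0.92}, {"translation": [0, 0, -0.03], "rotation": [0, 0, 0], "jaw": 0.92}, {"translation": [0, 0, -0.05], "rotation": [0, 0, 0], "jaw": 0.92}, {"translation": [0, 0, -0.07], "rotation": [0, 0, 0], "jaw": 0.92}, {"translation": [0, 0, -0.09], "rotation": [0, 0, 0], "jaw": 0.92}]'

```text
time_s: 26.2
tool_pos: [0.6257, -0.1223, 0.266]
orientation: [3.002, 0.91, 0.003]
force: [0.8, -0.1, 0.3]
width: 0.0072
gripper_force: 0.0
```

>>> play_rows --rows '[{"translation": [-0.05, 0, 0], "rotation": [0, 0, 0], "jaw": 0.92}, {"translation": [-0.1, 0, 0], "rotation": [0, 0, 0], "jaw": 0.92}, {"translation": [-0.14, 0, 0], "rotation": [0, 0, 0], "jaw": 0.92}, {"translation": [-0.17, 0, 0], "rotation": [0, 0, 0], "jaw": 0.92}, {"translation": [-0.18, 0, 0], "rotation": [0, 0, 0], "jaw": 0.92}]'

```text
time_s: 26.7
tool_pos: [0.4741, -0.2238, 0.2654]
orientation: [3.002, 0.906, 0.003]
force: [0.6, 0.7, 0.0]
width: 0.0078
gripper_force: 0.0
```

Run:
```python
from h import *
go((.5,-.2,.26,33.4))
w=snap('wrist')
h=cv2.cvtColor(w["image"],cv2.COLOR_RGB2HSV)
e=.150*EX
print("pred jar lid",proj(w,[*(FR+e),.095]),"pred front rim",proj(w,[*(FR+e-.0315*EX),.034]), "arch near edge",proj(w,[*(AX-.0425*EX),.149]))
u,v=map(int,proj(w,[*(FR+e),.095]))
print("gray column", w["image"][max(0,v-70):min(480,v+90):8,u].mean(1).round().tolist(), max(0,v-70))
# jar lid: bright blob in a window near prediction
g=cv2.cvtColor(w["image"],cv2.COLOR_RGB2GRAY)
c=cv2.HoughCircles(cv2.medianBlur(g,3),cv2.HOUGH_GRADIENT,1,30,param1=80,param2=18,minRadius=18,maxRadius=50)
print(None if c is None else c[0].round().tolist())
```

```text
t 26.7 tcp [ 0.4741 -0.2238  0.2654] yaw 33.6 w 0.0078 gf 0.0 F [0.6 0.7 0. ] j6 0.45
tr [0.0347, -0.0056, 0.0054] rot [0.006, -0.0, 0.004]
pred jar lid (np.float64(323.406458754705), np.float64(185.02521750669635)) pred front rim (np.float64(322.56923605193685), np.float64(206.34786897516315)) arch near edge (np.float64(322.60887873292666), np.float64(108.99348366947771))
gray column [81.0, 76.0, 196.0, 177.0, 197.0, 154.0, 173.0, 184.0, 184.0, 183.0, 183.0, 183.0, 146.0, 129.0, 132.0, 131.0, 131.0, 130.0, 127.0, 128.0] 115
[[322.0, 34.0, 40.0], [560.0, 112.0, 38.0], [324.0, 186.0, 25.0], [518.0, 448.0, 24.0], [316.0, 106.0, 34.0], [286.0, 298.0, 43.0], [266.0, 160.0, 45.0], [362.0, 156.0, 40.0], [96.0, 64.0, 24.0], [556.0, 392.0, 39.0], [288.0, 248.0, 44.0], [612.0, 342.0, 36.0], [276.0, 130.0, 35.0], [522.0, 112.0, 27.0], [324.0, 372.0, 27.0], [130.0, 74.0, 22.0], [388.0, 106.0, 28.0], [310.0, 330.0, 21.0]]
```

The lid circle is at (324,186), against a prediction of (323,185) for a tray at 150 mm, so the tray is home and the jar is in place. I can't view more pictures, so I check the rolls under the arch by colour numbers, then hand in.

>>> play_rows --rows '[{"translation": [0, 0, 0], "rotation": [0, 0, 0], "jaw": 0.92}, {"translation": [0, 0, 0], "rotation": [0, 0, 0], "jaw": 0.92}, {"translation": [0, 0, 0], "rotation": [0, 0, 0], "jaw": 0.92}]'

```text
time_s: 27.05
tool_pos: [0.4767, -0.2214, 0.264]
orientation: [3.002, 0.913, 0.002]
force: [-0.1, -0.6, -1.0]
width: 0.0076
gripper_force: 0.0
```

Run:
```python
from h import *
s=snap("scene"); h=cv2.cvtColor(s["image"],cv2.COLOR_RGB2HSV).astype(int)
m=(((h[...,0]<8)|(h[...,0]>165))&(h[...,1]>70)).astype(np.uint8)
n,_,st,ce=cv2.connectedComponentsWithStats(m)
print([(st[i].tolist(),ce[i].round().tolist()) for i in range(1,n) if st[i][4]>15 and 250<ce[i][0]<480 and 140<ce[i][1]<420])
for nm,y in(("roll",-.046),("parked",.008)):
    q=BR+.15*EX+y*EY
    print(nm,[np.round(proj(s,[*q,z])) for z in(.026,.11)])
for nm,y,x,z in(("jar",0,0,.095),): print(nm,np.round(proj(s,[*(FR+.15*EX),z])))
```

```text
[([339, 214, 4, 13, 30], [341.0, 220.0]), ([340, 217, 18, 30, 261], [348.0, 232.0]), ([372, 266, 13, 17, 187], [378.0, 274.0])]
roll [array([346., 241.]), array([348., 213.])]
parked [array([325., 233.]), array([326., 205.])]
jar [314. 227.]
```

The roll blob (cols 340–358, rows 217–247) sits upright on its predicted axis, and the glue is unmoved. Handing in.

```bash
python3 -c "
from h import *
print(close_job())"
```

```text
the job is handed in; nothing more can be done
None
```

The job is handed in at about 27 s: the roll is in the back row, the jar in the front row, and the tray cranked home at about 4.5 s a turn; the last pictures confirmed the loose roll, the jar and the tray, but not the parked roll under the arch, and no verdict came back.

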